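# Click the speed selector round to five and press start

## Task

Set the speed selector on the grey control station to speed five, that is five clicks clockwise from the red off mark, by pushing its red lever round with a fingertip; do not take the lever between the fingers or force the station. Once the selector rests in the click at five, press the green start button right down and let it come up again. Leave the sanding block, the tape measure and the tape roll where they are.

Things in the scene. Friction and masses are not known exactly. Their poses are not given: they have to be found in the camera images.
- station: Fixed grey control station, a box 150 (x) x 230 (y) x 50 mm high, black plate on its flat top; origin at the centre of its underside, z up, -x its front (operator's) side. Selector axis at x = 0, y = +35 mm, start button at x = 0, y = -85 mm. Feet 8 mm high reach to y = +-135 mm, a gland at the back to x = +93 mm. Its yaw varies within +-0.35 rad.
- dial (a joint): Selector angle, rad: 0 at off (red square on the plate), growing clockwise seen from above. Eight clicks 0 to 7, 0.5236 apart, marked by growing white bars; end stops just outside 0 and 7; five reads 2.618. Starts in click 0, 1 or 2. A sprung detent pulls it into the nearest click; passing one takes 3 to 5 N on the lever 36 mm out, then it snaps ahead. Turns both ways.
- dial_axis (a point): On the selector's vertical axis at the lever's top, 90 mm above the bench, 40 mm above the plate. Its frame turns with the selector: x along the lever to its tip, z up. The red lever is a bar 12 mm wide from x = -20 to +46 mm, on a grey disc of radius 30 mm whose top is 10 mm above the plate; the bar's outer part is 10 mm clear of the plate.
- dial_tip (a point): Top of the lever at its pointing end, 46 mm from the axis, 90 mm above the bench. At off the lever points 105 degrees counterclockwise (from above) of the station's +x axis, at five 45 degrees clockwise of it.
- start (a joint): Travel of the green start button in m: 0 up, 0.006 fully down. Spring: starts to move at 1.5 N, fully down at 5 N, comes up by itself.
- start_top (a point): Centre of the top of the green start button, a cap 36 mm across in a black collar 52 mm across; the cap's top is 72 mm above the bench and 10 mm above the collar.
- sanding_block: Loose wooden sanding block 62 x 100 x 30 mm, lying in front of the station; origin at the centre of its underside. Not to be moved.
- tape_measure: Loose yellow tape measure 37 x 82 x 65 mm, standing at the button end of the station; origin at the centre of its underside. Not to be moved.
- tape_roll: Loose roll of yellow masking tape, 95 mm across, 24 mm high, lying behind the station; origin at the centre of its underside. Not to be moved.

How it is judged:
On the way, in this order (a step that is already met when the one before it is completed fails the run):
1. the selector stands in the click at speed five (value of joint dial between 2.498 and 2.738 rad), for 0.3 s.
2. the start button is pressed right down (value of joint start above 0.0048 m), for 0.05 s.
At the end, for the whole second after the job is handed in: The selector rests in the click at speed five (within 0.12 rad of 2.618), the start button has been pressed and is up again (within 1.5 mm), and the three loose things stand within 20 mm of where they were (all of step 1 and value of joint start below 0.0015 m and distance of each of sanding_block, tape_measure, tape_roll from where it was at the start of the episode below 0.02 m); the robot touches nothing.
It fails at once if the start button is pressed while the selector is not at five (value of joint start above 0.003 m and not (value of joint dial between 2.418 and 2.818 rad)).
It fails at once if the lever is taken between the fingers (x of the grasp point in the frame of dial_axis between -0.02 and 0.046 m and y of the grasp point in the frame of dial_axis between -0.005 and 0.005 m and z of the grasp point in the frame of dial_axis between -0.04 and 0.012 m).
It fails at once if the station is forced (over 40 N from the fingers) (contact force between the fingers and station above 40 N).
It fails at once if the sanding block, tape measure or tape roll is moved or lifted more than 20 mm (distance of any of sanding_block, tape_measure, tape_roll from where it was at the start of the episode above 0.02 m).
It also fails if it takes over 58 s, if anything falls off the work surface, if the arm or the gripper's body presses on something with over 40 N, if the wrist force passes 120 N, or if a joint passes its speed limit or range.

## Robot

A 6-joint arm with a two-finger parallel gripper is mounted at the origin on the work surface; the furniture and walls round the work are solid. World frame = base frame: x ahead of the robot, y to its left, z up, the work surface at z = 0. Lengths are in m, angles in rad, forces in N, time in s.
With the tool pointing down it reaches from about 0.275 to 0.75 m from the base axis. Payload 10.2 kg.
Tool frame: the origin (TCP) lies midway between the tips of the shut fingers; the grasp point (between the pads) lies 19 mm behind it; z points along the fingers, y is the line along which they close (so a half turn about z gives the same grasp; the last joint's range is limited). The gripper opens to 85 mm and grips with 20 to 120 N. Pads are 22 mm wide; open, the fingers measure 114 mm over their backs; the gripper's body (76 mm by 85 mm) begins 54 mm behind the grasp point. The pads swing forward as they close: fully open they stand 13 mm farther back than shut.
Start: joints at [1.054, 0.313, 1.498, -0, 1.331, -0.223], TCP at [0.152, 0.503, 0.202] pointing down, gripper open.
Joint ranges: [-2.94, 2.94], [-0.97, 2.17], [0.19, 2.56], [-1.23, 4.37], [0.02, 3.11], [-2.88, 2.88]. Speed limits (rad/s): [2.39, 2.39, 3.01, 3.14, 3.14, 3.14].

## Interface

Orientations are given as a rotation vector (axis times angle).
In Python, from rig import * gives the robot as it stands. The module is installed in compiled form; this text tells all that it offers. Calls block until the motion is done:
- move_to(position, orientation): joint-space move of the TCP to a pose.
- move_straight(position, rate=0.15, rotation=None, guard=None): straight line of the TCP; rotation=None keeps the orientation; rate is the mean speed in m/s. With guard (N) it stops when the force on the tool has changed by that much, and returns True; else False.
- movej(angles): joint-space move.
- open_jaws() and gripper_close(squeeze=None): open the fingers fully, or close them until they stop; squeeze is the grip in N (None keeps the last).
- wait(seconds).
- solve_ik(position, orientation): joint angles nearest the present ones, or None.
- capture(name): name is "scene" or "side" or "wrist"; returns (picture, depth): 480x640x3 uint8, red, green, blue; 480x640 float32, m along the optical axis (not along the pixel's ray), 0 where there is no reading.
- camera_model(name): a dict with "vertical_fov" (degrees; the focal length in pixels is half the picture's height over the tangent of half this angle, whatever the lens; pixels are square), "cx", "cy" (the principal point, pixels), "D" ([k1, k2, p1, p2, k3] as OpenCV has them; the pictures are not rectified), "R" (3x3) and "t" (3): a world point X has camera coordinates R X + t; the wrist camera has in their place "hand_eye" (4x4, takes a point from camera to tool coordinates, whose origin is the TCP and whose axes are the flange's). Camera axes: x right, y down, z forward; pixel columns grow to the right and rows downward; lengths in m; the calibration is good to about 2 mm. A picture is of the moment at which its call begins: read the wrist's pose just before it. camera_model takes no time and is no camera call.
A pose or a line that the arm cannot do raises PlanningError and nothing moves.
- hand_in(): hands the job in; it is judged then, once.
Readings, each from a call of its own:
- current_t(): time.
- current_joints(): joint angles.
- current_joint_vel(): joint speeds.
- current_joint_efforts(): joint torques, N m.
- current_ee_pos(): TCP position.
- current_ee_rot(): TCP orientation.
- current_wrist_force(): force on the tool from outside, world axes, zero at the start.
- current_ft_torque(): the same for the moment, N m.
- current_opening(): finger opening in m.
- current_grip_force(): force on a finger pad.
Only numpy, scipy, OpenCV 4.12 (cv2) and the standard library are available. Lean on these libraries where they do the work, as an engineer would, in place of code of your own. Each camera call takes 0.05 s, during which the arm holds its last target. There are 200 camera calls.

## Working session

There is one attempt and no reset: what is moved stays moved. The work goes in short steps, each a Python script; the robot and the scene stay as the last script left them, time stands still between calls to the robot, and variables do not carry over. Pictures are saved under pics/ and viewed, at most 10 in all, crops included, and the job is handed in when it is done.

```bash
mkdir -p pics; python3 - <<'E'
from rig import *
import cv2,numpy as np,pickle
for n in ("scene","side"):
    p,d=capture(n); m=camera_model(n); pickle.dump((p,d,m),open(n+'.pkl','wb'))
    cv2.imwrite(f'pics/{n}0.png',p[:,:,::-1]); print(n,m)
print(current_ee_rot(),current_t(),camera_model("wrist"))
E
```

```text
scene {'vertical_fov': 51.47816688931174, 'cx': 320.71477534903596, 'cy': 240.99686227887395, 'D': array([-0.13032057,  0.        ,  0.        ,  0.        ,  0.        ]), 'R': array([[ 0.61499317, -0.78851305,  0.00552841],
       [-0.4944674 , -0.39109744, -0.77623758],
       [ 0.61423561,  0.4746472 , -0.63041625]]), 't': array([-0.38407001,  0.3588344 ,  0.55482772])}
side {'vertical_fov': 49.89910241107698, 'cx': 323.491376817618, 'cy': 244.75206880895618, 'D': array([-0.05188316,  0.        ,  0.        ,  0.        ,  0.        ]), 'R': array([[ 0.87538604, -0.4833188 ,  0.0101103 ],
       [-0.22599888, -0.42763747, -0.87524322],
       [ 0.42734504,  0.76389079, -0.48357738]]), 't': array([-0.54860806,  0.19504918,  0.79322831])}
[-4.59766264e-01 -3.10733976e+00  1.69640016e-03] 0.1 {'vertical_fov': 58.42037223967609, 'cx': 313.48641089738317, 'cy': 239.65502970754892, 'D': array([-0.08350837,  0.        ,  0.        ,  0.        ,  0.        ]), 'hand_eye': array([[-5.07128070e-04, -9.58357358e-01, -2.85571211e-01,
         7.17948411e-02],
       [ 9.99999310e-01, -1.83423979e-04, -1.16027802e-03,
        -1.02234126e-03],
       [ 1.05958037e-03, -2.85571602e-01,  9.58356790e-01,
        -1.72401308e-01],
       [ 0.00000000e+00,  0.00000000e+00,  0.00000000e+00,
         1.00000000e+00]])}
```

View pics/scene0.png

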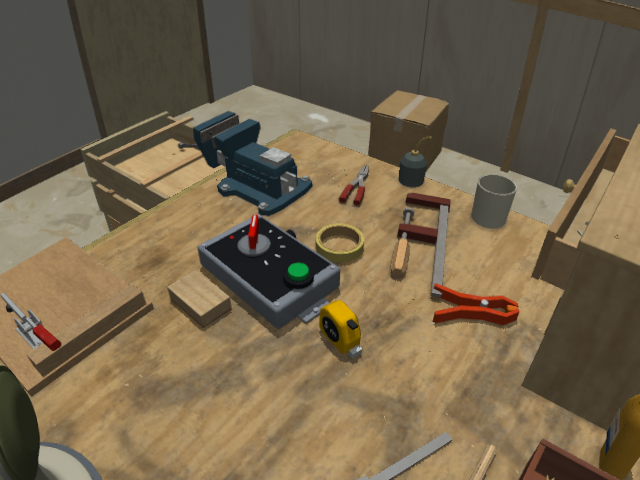

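View pics/side0.png

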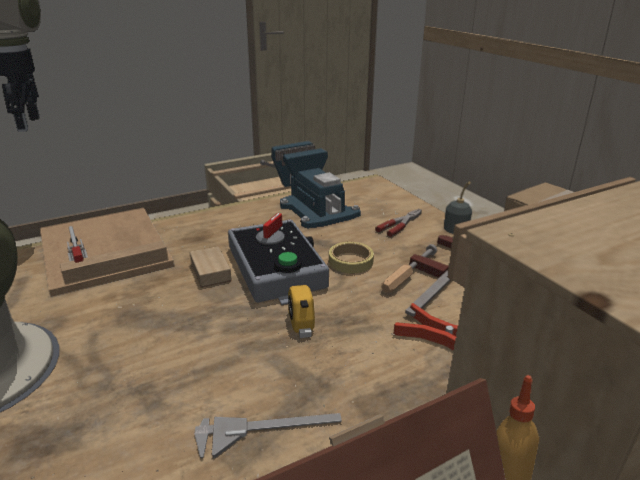

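The scene view shows the station with the lever at about (254,232) and the green button at (298,271). The block is at (200,297), the tape measure at (340,327) and the roll at (340,243). The side view agrees: lever (272,227), button (288,260). Next I locate them numerically.

```bash
cat >h.py <<'E'
import cv2,numpy as np
def rays(uv,m):
    f=240/np.tan(np.radians(m['vertical_fov']/2)); K=np.array([[f,0,m['cx']],[0,f,m['cy']],[0,0,1]])
    q=cv2.undistortPoints(np.asarray(uv,float).reshape(-1,1,2),K,np.array(m['D'])).reshape(-1,2)
    return np.c_[q,np.ones(len(q))]
def cloud(p,d,m):
    v,u=np.mgrid[:480,:640]; r=rays(np.c_[u.ravel(),v.ravel()],m)*d.reshape(-1,1)
    return ((r-m['t'])@m['R']).reshape(480,640,3)
E
python3 - <<'E'
from h import *
import pickle
for n in("scene","side"):
    p,d,m=pickle.load(open(n+'.pkl','rb')); X=cloud(p,d,m); h=cv2.cvtColor(p,cv2.COLOR_RGB2HSV).astype(int)
    H,S,V=h[...,0],h[...,1],h[...,2]
    reg=(d>0)&(np.hypot(X[...,0]-.0,X[...,1])<1.2)
    g=reg&(H>50)&(H<80)&(S>150)&(V>60)
    P=X[g]; P=P[P[:,2]>.066]; print(n,'green',len(P),np.median(P,0),(P.min(0)+P.max(0))/2, np.ptp(P,axis=0)); b=(P.min(0)+P.max(0))/2
    near=np.hypot(X[...,0]-b[0],X[...,1]-b[1])<.25
    r=reg&near&((H<6)|(H>174))&(S>150)&(V>60)
    P=X[r]; T=P[(P[:,2]>.083)&(P[:,2]<.1)]; print('lever top',len(T),T.mean(0)); c=T[:,:2].mean(0)
    w,U=np.linalg.eigh(np.cov((T[:,:2]-c).T)); a=U[:,1]; s=(T[:,:2]-c)@a; print('dir',a,c+a*s.min(),c+a*s.max(),np.ptp(s), 'z',np.median(T[:,2]))
    O=P[(P[:,2]<.06)&(P[:,2]>.04)]; print('offmark',len(O),O.mean(0) if len(O) else 0)
    top=near&(X[...,2]>.042)&(X[...,2]<.056); q=X[top][:,:2].astype(np.float32); print('station',len(q),cv2.minAreaRect(q))
    wood=near&(X[...,2]>.015)&(X[...,2]<.085)&~top
    # loose things
    for nm,(u,v) in {'scene':{'block':(195,290),'tm':(342,312),'roll':(340,232)},'side':{'block':(210,260),'tm':(300,292),'roll':(350,250)}}[n].items(): print(nm,X[v,u])
E
```

```text
scene green 281 [ 0.53216    -0.02412629  0.07295587] [ 0.53445762 -0.0217788   0.07106898] [0.03632098 0.0348938  0.01000684]
lever top 132 [0.55259467 0.09851771 0.08886066]
dir [-0.80619374 -0.59165163] [0.58499156 0.12229322] [0.53353021 0.08452662] 0.0638324924278991 z 0.08943279460205866
offmark 14 [0.5443948  0.15061222 0.05012648]
station 6196 ((0.5373169183731079, 0.007613316178321838), (0.34237900376319885, 0.15121331810951233), 82.92807006835938)
block [0.4199859  0.11569734 0.02755042]
tm [ 0.50642397 -0.13301194  0.06648685]
roll [0.7277448  0.03082127 0.00674027]
  return _methods._mean(a, axis=axis, dtype=dtype,
  ret = um.true_divide(
Traceback (most recent call last):
ValueError: zero-size array to reduction operation minimum which has no identity
```

```bash
cat >>h.py <<'E'
from scipy.spatial.transform import Rotation as Ro
def rot(th):  # tool down, tool x = CCW tangent of lever direction th (deg)
    a=np.radians(th+90); x=np.array([np.cos(a),np.sin(a),0]); z=np.array([0,0,-1.]); return Ro.from_matrix(np.c_[x,np.cross(z,x),z]).as_rotvec()
def wcloud(p,d,m,pos,rv):
    v,u=np.mgrid[:480,:640]; r=rays(np.c_[u.ravel(),v.ravel()],m)*d.reshape(-1,1); E=np.array(m['hand_eye'])
    return ((r@E[:3,:3].T+E[:3,3])@Ro.from_rotvec(rv).as_matrix().T+pos).reshape(480,640,3)
def analyse(p,d,X):
    h=cv2.cvtColor(p,cv2.COLOR_RGB2HSV).astype(int); H,S,V=h[...,0],h[...,1],h[...,2]; reg=(d>0)&(np.hypot(X[...,0]-.545,X[...,1]-.05)<.17)
    P=X[reg&(H>50)&(H<80)&(S>150)]; P=P[(P[:,2]>.064)&(P[:,2]<.08)]
    b,rad=cv2.minEnclosingCircle(P[:,:2].astype(np.float32)); b=np.array(b); print('button',b,rad,np.median(P[:,2]))
    P=X[reg&((H<6)|(H>174))&(S>120)]; T=P[(P[:,2]>.083)&(P[:,2]<.1)]
    print('lever',len(T),np.median(T[:,2]),cv2.minAreaRect(T[:,:2].astype(np.float32)))
    c=T[:,:2].mean(0); a=np.linalg.eigh(np.cov((T[:,:2]-c).T))[1][:,1]; s=(T[:,:2]-c)@a
    for sg in(1,-1):
        tail=c+a*(s.min() if sg>0 else s.max()); ax=tail+sg*a*.020; v=ax-b; yaw=np.degrees(np.arctan2(v[1],v[0]))-90; th=np.degrees(np.arctan2(sg*a[1],sg*a[0]))
        print('axis',ax,'dist',np.hypot(*v),'yaw',yaw,'lever',th,'click',(yaw+105-th)/30)
    O=P[(P[:,2]<.056)&(P[:,2]>.044)]; print('off',len(O),O.mean(0) if len(O) else '')
E
python3 - <<'E'
from rig import *
from h import *
import pickle
gripper_close(); 
p0=np.array(current_ee_pos()); move_straight(p0+[0,0,.1],rate=.3)
move_to([.54,.04,.27],rot(36))
pos,rv=np.array(current_ee_pos()),np.array(current_ee_rot())
p,d=capture("wrist"); X=wcloud(p,d,camera_model("wrist"),pos,rv)
cv2.imwrite('pics/w1.png',p[:,:,::-1]); print(pos,current_joints(),current_t()); analyse(p,d,X)
E
```

```text
[0.53991943 0.04077783 0.27010498] [-1.41155945e-01  3.11569717e-01  1.32282101e+00  9.66549662e-05
  1.50703768e+00 -7.70726745e-01] 3.5667
button [ 0.535869   -0.02419358] 0.018866222351789474 0.07222417994054356
lever 959 0.08982781534462816 ((0.5614570379257202, 0.10349141061306), (0.06494493037462234, 0.012176594696938992), 36.37635040283203)
axis [0.57144032 0.11091991] dist 0.1397174701931667 yaw -14.749564769684028 lever -142.8099762189909 click 7.768680381643562
axis [0.55155674 0.09583291] dist 0.12104735345246925 yaw -7.446479052851629 lever 37.1900237810091 click 2.012116572204642
off 77 [0.55534655 0.14121086 0.05047015]
```

View pics/w1.png

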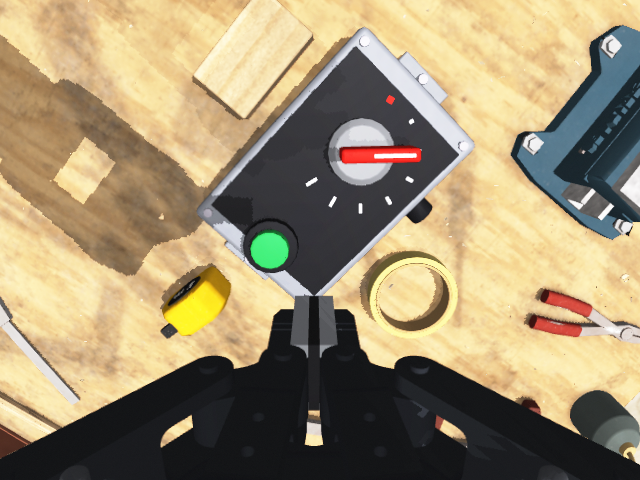

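The wrist view shows the lever at (380,155) in click 2, the red off mark at (390,100), the button at (269,250), and the roll, tape measure and block well clear. The axis-to-button distance comes out at 121 mm against 120 nominal, so the measurements agree. Next I go down on the counterclockwise side of the lever and touch it.

```bash
cat >>h.py <<'E'
AX=np.array([.5515,.096]); R=.038; Z=.073; BT=np.array([.5358,-.0238])
def pt(th,off,z=Z):
    a=np.radians(th); u=np.array([np.cos(a),np.sin(a)]); n=np.array([-u[1],u[0]]); return np.r_[AX+R*u+off*n,z]
E
python3 - <<'E'
from rig import *
from h import *
th=37.4
move_to(pt(th,.029,.15),rot(th)); print(move_straight(pt(th,.029),rate=.1,guard=5),current_ee_pos(),current_wrist_force())
print('hit',move_straight(pt(th,.012),rate=.015,guard=1.2)); q=np.array(current_ee_pos()); a=np.radians(th)
print(q,(q[:2]-AX)@[-np.sin(a),np.cos(a)],current_wrist_force(),current_t())
E
```

```text
False [0.56457032 0.14205264 0.07378685] [-1.0625809  -0.52488557 -0.5371398 ]
hit False
[0.57435887 0.12866606 0.07302451] 0.01206646824466081 [ 0.0549519  -0.91071363 -0.3188968 ] 6.45
```

```bash
cat >>h.py <<'E'
def dial(p,d,m):
    X=cloud(p,d,m); h=cv2.cvtColor(p,cv2.COLOR_RGB2HSV).astype(int); H,S=h[...,0],h[...,1]
    P=X[(np.hypot(X[...,0]-AX[0],X[...,1]-AX[1])<.06)&((H<6)|(H>174))&(S>150)]; T=P[(P[:,2]>.083)&(P[:,2]<.1)][:,:2]
    c=T.mean(0); a=np.linalg.eigh(np.cov((T-c).T))[1][:,1]; a=a*np.sign((c-AX)@a); t=np.degrees(np.arctan2(a[1],a[0])); return len(T),t,(97.6-t)/30
E
python3 - <<'E'
from rig import *
from h import *
p,d=capture("wrist"); cv2.imwrite('pics/w2.png',p[:,:,::-1])
p,d=capture("scene"); print(dial(p,d,camera_model("scene")))
cv2.imwrite('pics/s2.png',cv2.resize(p[170:330,160:400,::-1],None,fx=3,fy=3))
E
```

```text
(133, np.float64(35.54417862960512), np.float64(2.0685273790131626))
```

View pics/s2.png

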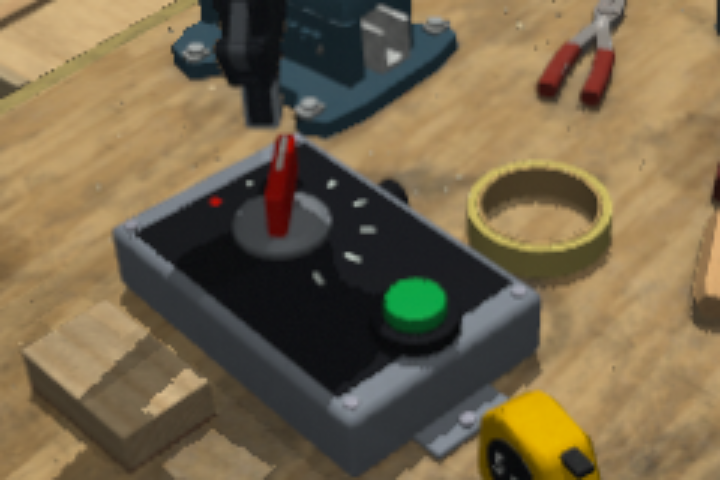

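View pics/w2.png

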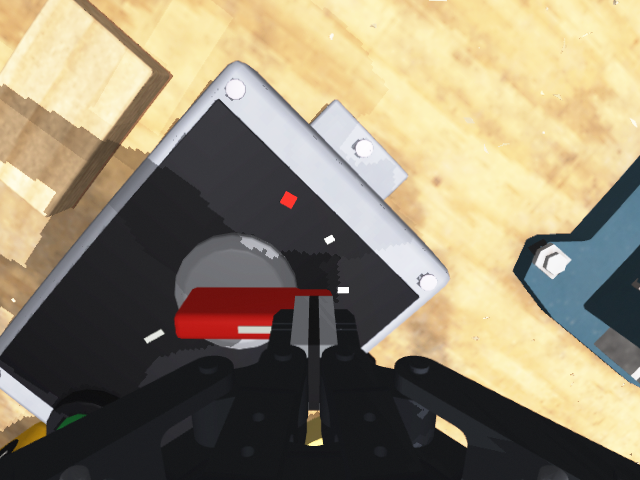

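```bash
python3 - <<'E'
from rig import *
from h import *
m=camera_model("scene"); f=240/np.tan(np.radians(m['vertical_fov']/2)); K=np.array([[f,0,m['cx']],[0,f,m['cy']],[0,0,1]])
P=np.array([current_ee_pos(),[.588,.1237,.09],[.588,.1237,.06]])
u=cv2.projectPoints(P,cv2.Rodrigues(m['R'])[0],np.array(m['t']),K,np.array(m['D']))[0].reshape(-1,2); print(u,(u-[160,170])*3, current_opening(),current_wrist_force())
p,d=capture("scene"); X=cloud(p,d,m); print(X[[205,208,210,211],[246,247,248,248]])
w,dw=capture("wrist"); Xw=wcloud(w,dw,camera_model("wrist"),np.array(current_ee_pos()),np.array(current_ee_rot())); print(Xw[[300,310,292,292,300],[303,303,250,330,250]])
E
```

```text
[[249.7468232  223.68002195]
 [256.08115205 213.86997182]
 [257.27482684 226.75382022]] [[269.24046961 161.04006584]
 [288.24345616 131.60991546]
 [291.82448052 170.26146067]] -0.0001003992700792448 [-0.67402822  0.73993103  0.38126163]
[[0.55989421 0.11740442 0.12814967]
 [0.56423818 0.12044398 0.11793338]
 [0.56296509 0.11694594 0.11581493]
 [0.56534807 0.11985945 0.11099231]]
[[0.5652071  0.1339882  0.11118819]
 [0.56557312 0.13377949 0.11811693]
 [0.55511584 0.10590735 0.06744391]
 [0.58468758 0.12676389 0.06416014]
 [0.55619192 0.10630689 0.07529352]]
```

The scene and wrist depths both put the visible fingertips about 38 mm above the reported TCP, at z ≈ 0.11. That fits with no contact being felt. I'll check it with a guarded touch on the bare plate.

```bash
python3 - <<'E'
from rig import *
from h import *
th=37.4
move_straight(pt(th,.036),rate=.05); wait(.2)
print(move_straight(pt(th,.036,.012),rate=.03,guard=3),current_ee_pos(),current_wrist_force(),current_opening(),current_t())
p,d=capture("scene"); cv2.imwrite('pics/s3.png',cv2.resize(p[170:330,160:400,::-1],None,fx=3,fy=3))
E
```

```text
True [0.55977459 0.1477097  0.02059438] [-0.76044582 -0.12584481  5.11543794] -0.00030935536663182205 9.0333
```

View pics/s3.png

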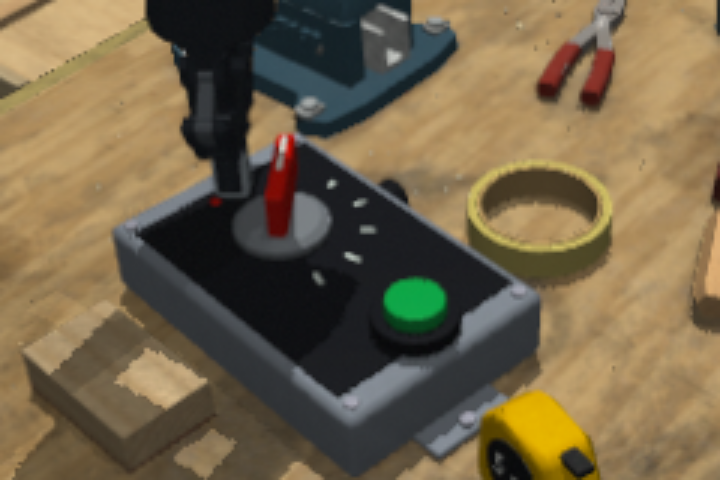

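Confirmed: the plate (z = 0.050) was touched at TCP z = 0.0206, so the real tips are 29.5 mm short of the TCP. In the picture the fingers stand on the plate beside the lever. I'll correct the height and push.

```bash
echo 'Z=.0395' >>h.py
python3 - <<'E'
from rig import *
from h import *
th=37.4; m=camera_model("scene")
move_straight(pt(th,.036,Z),rate=.05); wait(.2)
print('hit',move_straight(pt(th,.013,Z),rate=.015,guard=2)); q=np.array(current_ee_pos()); a=np.radians(th)
off=(q[:2]-AX)@[-np.sin(a),np.cos(a)]; print(q,off,current_wrist_force(),current_t(),dial(*capture("scene"),m))
E
```

```text
hit True
[0.57093511 0.13296443 0.03910894] 0.017560663382939868 [0.3833544  1.09265197 1.28377635] 10.9667 (132, np.float64(35.2838216563755), np.float64(2.077205944787483))
```

```bash
python3 - <<'E'
from rig import *
from h import *
m=camera_model("scene"); off=.0172
def go(c):
    th=97.6-30*c; move_straight(pt(th,off,Z),rate=.025,rotation=rot(th))
for c in (2.25,2.5,2.75,3.0,3.25,3.5,3.75):
    go(c); print(c,np.round(current_wrist_force(),1),current_t())
print(dial(*capture("scene"),m), current_ee_pos())
E
```

```text
2.25 [-0.7  1.2 -1.2] 11.4
2.5 [ 0.7 -0.   0.5] 11.7667
2.75 [-0.8  0.6 -0.5] 12.1333
3.0 [-0.1  0.6  0.8] 12.5
3.25 [-0.6 -0.2  0.6] 12.8667
3.5 [ 0.3 -0.4 -0.1] 13.2333
3.75 [ 0.  -0.6 -1.1] 13.6
(195, np.float64(-24.775971348101667), np.float64(4.079199044936722)) [0.59261163 0.10299376 0.03950889]
```

```bash
python3 - <<'E'
from rig import *
from h import *
m=camera_model("scene"); off=.0172
for c in (4.0,4.25,4.5,4.65,4.75):
    th=97.6-30*c; move_straight(pt(th,off,Z),rate=.025,rotation=rot(th)); wait(.15); n,t,k=dial(*capture("scene"),m); print(c,n,t,k,np.round(current_wrist_force(),1),current_t())
    if k>4.8: break
move_straight(pt(th,off+.015,Z),rate=.05); move_straight(pt(th,off+.015,.15),rate=.15); wait(.2)
print(dial(*capture("scene"),m)); move_to(np.r_[BT,.13],rot(0))
p,d=capture("scene"); print(dial(p,d,m),current_ee_pos(),current_t()); cv2.imwrite('pics/s4.png',cv2.resize(p[150:350,160:400,::-1],None,fx=3,fy=3))
E
```

```text
4.0 198 -24.58666671995396 4.072888890665132 [0.  1.  0.1] 14.2167
4.25 200 -32.77301155366552 4.345767051788851 [1.  1.3 0.2] 14.7833
4.5 210 -42.79150669085974 4.6797168896953245 [-0.  -0.1  0.6] 15.35
4.65 207 -53.20110495449155 5.026703498483051 [ 0.1 -0.2 -0.6] 15.8333
(216, np.float64(-53.8317617390325), np.float64(5.047725391301083))
(210, np.float64(-54.02782010746292), np.float64(5.054260670248764)) [ 0.53614578 -0.02333353  0.1300702 ] 18.375
```

View pics/s4.png

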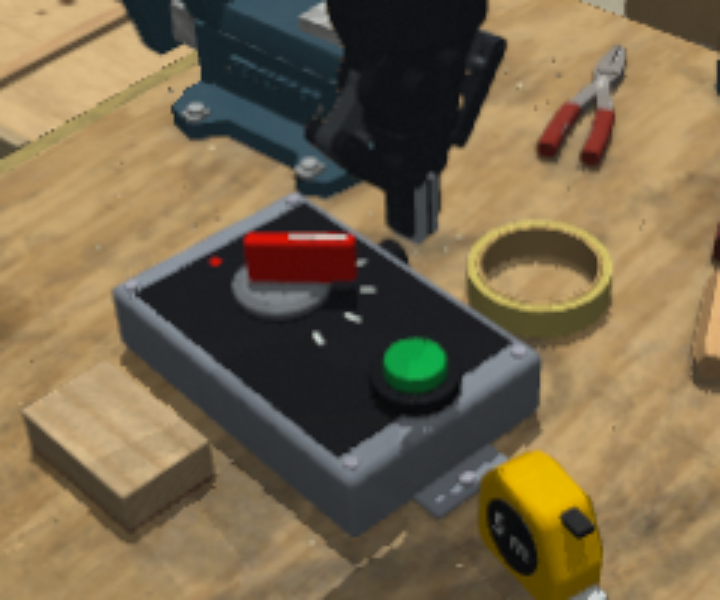

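The dial is at five in the picture (lever at (300,255)) and the numbers say the same. Now the button press.

```bash
python3 - <<'E'
from rig import *
from h import *
m=camera_model("scene")
move_straight(np.r_[BT,.05],rate=.1); wait(.2); print(current_wrist_force())
print(move_straight(np.r_[BT,.0345],rate=.02,guard=10),current_ee_pos(),current_wrist_force()); wait(.3); print(current_ee_pos(),current_wrist_force())
p,d=capture("scene"); print(dial(p,d,m))
move_straight(np.r_[BT,.20],rate=.12); wait(.5)
p,d=capture("scene"); X=cloud(p,d,m); print(dial(p,d,m),current_t()); h=cv2.cvtColor(p,cv2.COLOR_RGB2HSV)
g=X[(h[...,0]>50)&(h[...,0]<80)&(h[...,1]>150)&(np.hypot(X[...,0]-BT[0],X[...,1]-BT[1])<.03)]; print('cap top',np.percentile(g[:,2],[50,80]))
E
```

```text
[ 0.20377122 -0.12807078 -0.26100476]
True [ 0.53590813 -0.02382297  0.03655441] [-1.59457092 -0.0721503   6.52081437]
[ 0.5359077  -0.02378349  0.03653582] [-1.93871074  0.52848087  6.60237902]
(192, np.float64(-54.947098080182094), np.float64(5.084903269339403))
(213, np.float64(-53.83662262663705), np.float64(5.047887420887902)) 22.6167
cap top [0.07269013 0.07381557]
```

The press reached the stop: the force held at 6.6 N and the tips were at z = 0.066. The cap is back up at 72.7 mm and the dial is still at five.

```bash
python3 -c "
from rig import *
print(hand_in())"
```

```text
the job is handed in; nothing more can be done
None
```

I pushed the selector round to speed five, pressed the start button down to its stop and saw it come up again, never touched the three loose things, and handed the job in at about 23 s; no verdict came back.

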